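Chase the thread of a drill-rod coupling on the bench hand tapper

ROBOT

A 6-joint arm with a two-finger parallel gripper is mounted at the origin on the work surface. World frame = base frame: x ahead of the robot, y to its left, z up, the work surface at z = 0. Lengths are in m, angles in rad, forces in N, time in s.
With the tool pointing down it reaches from about 0.225 to 0.875 m from the base axis. Payload 3.4 kg.
Tool frame: the origin (TCP) lies at the very end of the fingers, on their centre line; the grasp point (between the pads) lies 19 mm behind it; y points along the fingers, x is the direction in which the jaws open and shut, and the axes are right-handed (so a half turn about y gives the same grasp; the last joint's range is limited). The gripper opens to 85 mm and grips with 20 to 120 N. Pads are 22 mm wide; open, the fingers measure 114 mm over their backs; the gripper's body (76 mm by 85 mm) begins 54 mm behind the grasp point. The pads swing forward as they close: fully open they stand 13 mm farther back than shut.
Start: joints at [-1.438, 0.276, 1.505, -0, 1.361, -0.121], TCP at [0.144, -0.557, 0.231] pointing down, gripper open.
Joint ranges: [-2.89, 2.89], [-0.75, 2.08], [0.22, 2.7], [-1.18, 4.32], [0.11, 2.71], [-2.7, 2.7]. Speed limits (rad/s): [2.57, 2.57, 3.14, 3.14, 3.14, 3.14].

INTERFACE

Orientations are given as a unit quaternion [x, y, z, w].
In Python, from station import env gives the robot as it stands.
- The arm moves only by the tool apply_moves, never from a script. Its argument "increments" is a list of rows, each a list of 3 entries, a list of its own where there are three numbers: the closure in counts, from 0 (fully open) to 255 (shut), then the shift along the world's x, y, z in units of 30 mm (1.0 is 30 mm), then the turn about the world's z in units of 6 degrees (1.0 is 6 degrees). A call has exactly 8 rows; each row is the pose to reach, as a shift and turn from the pose commanded when the call began; what a row does not reach only later rows make up. A row lasts 1/12 s, in which the tool goes at most 41.7 mm and 7.16 degrees, less where a joint would pass 70% of its speed; a pose out of reach is approached as far as the arm can. A call with a gripper value outside its range is refused whole. The fingers move at their own pace and stop on an object; the grip force is fixed at half the most. Time passes only in rows, so rows that repeat a pose let the fingers close, or fill a call up. It gives the time, the measured TCP pose, the force and the opening at its end, in the units of the state.
- env.get_obs(): the state, without advancing time (a new reading comes with each control period).
- env.read_camera(name): name is "side" or "top" or "wrist"; returns the picture (480x640x3 uint8, red, green, blue); there is no depth.
- env.camera_params(name): a dict with "camera_matrix" (3x3 intrinsics, pixels), "rvec" (rotation vector, rad) and "tvec" (3), from world to camera coordinates, as OpenCV has them; the wrist camera has in their place "hand_eye" (4x4, takes a point from camera to tool coordinates, whose origin is the TCP and whose axes are the tool frame's). Camera axes: x right, y down, z forward; pixel columns grow to the right and rows downward; lengths in m; the calibration is good to about 2 mm. A picture is of the moment at which its call begins: read the wrist's pose just before it. camera_params takes no time and is no camera call.
- env.close_job(): hands the job in, once; it reports no verdict.
The state is a dict: "t": time; "qpos": joint angles; "dq": joint speeds; "tau": joint torques, N m; "eef_pos": TCP position; "tcp_rot": TCP orientation; "ft_force": force on the tool from outside, world axes, zero at the start; "ft_torque": the same for the moment, N m; "width": finger opening in m.
Only numpy, scipy, OpenCV 4.12 (cv2) and the standard library are available. Lean on these libraries where they do the work, as an engineer would, in place of code of your own. Each camera call takes 0.05 s, during which the arm holds its last target. There are 200 camera calls.

TASK

Swing the hand tapper's clamp lever fully closed, then turn the sprung crank to run the tap down the coupling's thread: about half a turn forward (clockwise from above), a quarter turn back, the same again, and then forward until you feel the tap bottom in the hole and it is fully home. Never wind the crank's spring as far as its overload marks in either direction. Let go with the tap left home and the clamp closed, and leave the loose parts beside the tapper where they stand.

Things in the scene. Friction and masses are not known exactly. Their poses are not given: they have to be found in the camera images.
- tapper: Grey bench hand tapper fixed to the table: base plate 250 x 250 x 16 mm, column, head (top at 181 mm) and, under the head, a steel coupling 50 mm across in a small vice. Origin: on the vertical spindle axis at table height, z up. In its frame the column stands at x = +95 mm and the clamp lever is on the +y side.
- quill_top (a point): Point on the spindle axis, about 174 mm above the table, that sinks with the tap: 6 mm per full turn forward (right-hand thread). How far the hole goes on from here is not marked and differs from time to time: 5.0 to 7.0 rad of tap turning remain at the start, so the bottom must be felt.
- crank (a joint): Wind-up of the spring between crank and tap, rad: 0 relaxed, + when the crank leads the tap forward (clockwise from above). 5 N m/rad (0.1 rad = 8.3 N at the knob). The tap turns stiffly, 0.5 N m either way (0.1 rad, 8 N); at the bottom it stops dead. Overload marks (pegs on the aluminium sector under the crank) at +0.25 and -0.25 rad (21 N). Tap turn = crank turn - wind-up.
- knob_grip (a point): Centre of the black upright knob at the crank's end: 25 mm across, 44 mm tall (this point half way up, about 0.22 m above the table), free to spin on its pin, so the hand need not turn with it. It runs on a circle of 60 mm radius about the spindle axis and sinks with the tap. The crank's arm lies just under the knob. At the start the crank points away from the clamp lever.
- clamp (a joint): Angle of the clamp's cam lever, rad: 0 fully open (lever along the tapper's +y), growing anticlockwise from above to a firm stop at 1.4, fully closed (lever towards the tapper's -x). It is stiff (about 4 N at its knob) and stays where it is left.
- clamp_grip (a point): Centre of the black upright knob on the clamp lever: 25 mm across, 44 mm tall (this point is half way up, about 81 mm above the table), free to spin on its pin. It runs on a circle of 80 mm radius about the lever's pivot, which lies at x = +30 mm, y = +105 mm in the tapper's frame; the lever's arm lies just below the knob.
- spare_coupling: Loose steel coupling, a ring 50 mm across and 50 mm tall, standing on the table beside the tapper; origin at its underside. To be left alone.
- core_stub: Loose upright piece of drill core, 48 mm across and 55 mm tall, standing on the table beside the tapper; origin at its underside. To be left alone.

How it is judged:
On the way, in this order (a step that is already met when the one before it is completed fails the run):
1. the clamp lever is fully closed (value of joint clamp above 1.3 rad), for 0.1 s.
2. the tap has gone about half a turn forward from its start (at least 2.7 rad) (distance of quill_top from where it was at the start of the episode above 0.00258 m), for 0.05 s.
3. then about a quarter turn back (to 2.1 rad past its start, or less) (distance of quill_top from where it was at the start of the episode below 0.00201 m), for 0.05 s.
4. then about half a turn forward again (to at least 3.95 rad past its start) (distance of quill_top from where it was at the start of the episode above 0.00377 m), for 0.05 s.
5. then about a quarter turn back again (to 3.6 rad past its start, or less) (distance of quill_top from where it was at the start of the episode below 0.00344 m), for 0.05 s.
At the end, for the whole second after the job is handed in: The tap is home (within 0.15 mm of sink, or 0.157 rad, of the bottom of the hole), the clamp lever is closed (past 1.3 rad), the crank's spring is no longer wound up (within 0.12 rad), and the spare coupling and the core stub are within 30 mm of where they stood (z of quill_top in the frame of tapper below 0.16847 m and value of joint clamp above 1.3 rad and value of joint crank between -0.12 and 0.12 rad and distance of each of spare_coupling, core_stub from where it was at the start of the episode below 0.03 m); the robot touches nothing.
It fails at once if the crank's spring is wound to an overload mark, forward or backward (0.25 rad) (value of joint crank above 0.25 rad or value of joint crank below -0.25 rad).
It fails at once if a loose part beside the tapper is moved by more than 30 mm (distance of any of spare_coupling, core_stub from where it was at the start of the episode above 0.03 m).
It also fails if it takes over 72 s, if anything falls off the work surface, if the arm or the gripper's body presses on something with over 40 N, if the wrist force passes 120 N, or if a joint passes its speed limit or range.

## Working session

There is one attempt and no reset: what is moved stays moved. The work goes in short steps, Python scripts to look and compute and a tool call to move; the robot and the scene stay as the last step left them, time stands still between calls to the robot, and variables do not carry over. Pictures are saved under pics/ and viewed, about 8 in all and at most 12, crops included, and the job is handed in when it is done.

Besides the shell and the picture viewer there is one more tool, called as name(argument=value, ...) on one line, values as JSON. apply_moves: Moves the arm, as the interface text tells. Its arguments: {"type":"object","properties":{"increments":{"type":"array","items":{"type":"array"}}},"required":["increments"]}

```bash
ls; mkdir -p pics; cat > h.py <<'E'
from station import env
import numpy as np, cv2
def proj(name,P):
    c=env.camera_params(name); p,_=cv2.projectPoints(np.array(P,float).reshape(-1,3),np.array(c['rvec'],float),np.array(c['tvec'],float),np.array(c['camera_matrix'],float),None); return p.reshape(-1,2)
def ray(name,uv,z):
    c=env.camera_params(name); K=np.array(c['camera_matrix']); R=cv2.Rodrigues(np.array(c['rvec'],float))[0]; t=np.array(c['tvec'],float).ravel()
    o=-R.T@t; d=R.T@np.linalg.inv(K)@np.array([uv[0],uv[1],1.]); return o+d*(z-o[2])/d[2]
def save(name,f):
    im=env.read_camera(name); cv2.imwrite('pics/'+f,im[:,:,::-1]); return im
E
python3 - <<'E'
from h import *
o=env.get_obs(); print(o)
for n in('top','side'):
    save(n,n+'0.png'); c=env.camera_params(n); print(n,c['camera_matrix'],c['rvec'],c['tvec'])
E
```

```text
pics
{'t': 0.0, 'qpos': array([-1.43797849e+00,  2.76574985e-01,  1.50616787e+00,  1.24594488e-05,
        1.36070678e+00, -1.20982433e-01]), 'dq': array([ 1.84063321e-04,  2.78100679e-04,  4.18654210e-05, -2.81951010e-04,
        3.61953760e-04,  2.09355322e-03]), 'tau': array([-1.11423433e-03, -4.16773367e+01, -2.45805591e+01, -4.88072055e-04,
        1.08674282e-02, -2.11186051e-05]), 'eef_pos': array([ 0.14430897, -0.55602838,  0.23043729]), 'tcp_rot': array([-0.55879404,  0.43316408, -0.43223617,  0.55972314]), 'ft_force': array([-0.31399832, -0.31367493,  1.12302796]), 'ft_torque': array([-0.0098325 ,  0.02742283, -0.00753886]), 'width': 0.08561611943606243}
top [[474.79207846   0.         318.63181268]
 [  0.         474.79207846 235.55737186]
 [  0.           0.           1.        ]] [ 2.04142632 -2.18304795  0.22077969] [0.03837693 0.62177808 0.91132452]
side [[444.4135993    0.         321.52087052]
 [  0.         444.4135993  246.39034847]
 [  0.           0.           1.        ]] [ 0.76473568 -2.61036864  1.07653332] [0.5287148  0.33519045 0.54525036]
```

View pics/top0.png

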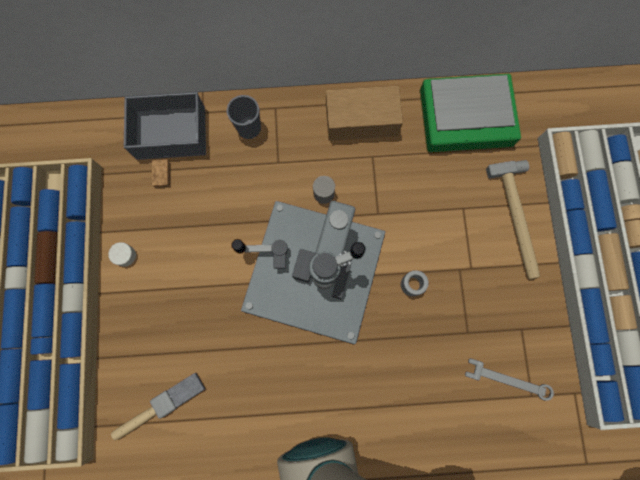

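View pics/side0.png

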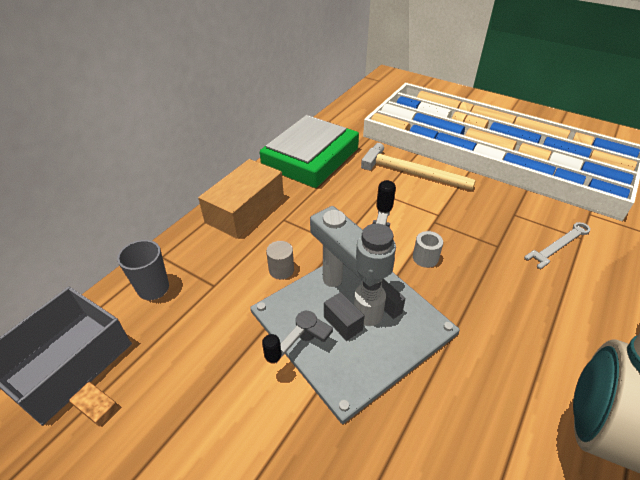

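Top view: plate screws are at about (279,208), (378,235), (350,335) and (249,304). The clamp knob is at (238,246), the crank knob at (357,250), the core stub at (324,188) and the spare ring at (415,284). Side view: the clamp knob is at (272,348) and the crank knob at (386,196). Next I'll compute positions from these.

```bash
python3 - <<'E'
from h import *
T=cv2.imread('pics/top0.png');S=cv2.imread('pics/side0.png')
def blob(im,uv,r,th=45):
    m=(im.max(2)<th).astype(np.uint8); n,l,s,c=cv2.connectedComponentsWithStats(m)
    best=[(np.hypot(*(c[i]-uv)),i) for i in range(1,n) if s[i,4]>30]; i=min(best)[1]; return c[i],s[i]
def P(name):
    c=env.camera_params(name);return np.array(c['camera_matrix'])@np.c_[cv2.Rodrigues(np.array(c['rvec'],float))[0],np.array(c['tvec'],float).ravel()]
for k,a,b in(('clamp',(238,246),(272,348)),('crank',(357,250),(386,196))):
    ca,sa=blob(T,a,15);cb,sb=blob(S,b,15)
    X=cv2.triangulatePoints(P('top'),P('side'),ca.reshape(2,1),cb.reshape(2,1)).ravel();X=X[:3]/X[3]
    print(k,ca,sa,cb,sb,X, proj('top',X),ca, proj('side',X),cb)
s=np.array([ray('top',p,.017) for p in((279,208),(378,235),(350,335),(249,304))]);print(s[:,:2],s.mean(0))
e=(s[0]+s[1]-s[2]-s[3])[:2]; f=(s[0]+s[3]-s[1]-s[2])[:2]; print('yaw',np.arctan2(e[1],e[0]),np.arctan2(-f[0],f[1]))
c=s.mean(0)[:2]; y=np.arctan2(e[1],e[0]); R=np.array([[np.cos(y),-np.sin(y)],[np.sin(y),np.cos(y)]])
for n,p,z in(('colcap',(339,218),.181),('head',(325,262),.19)): print(n,R.T@(ray('top',p,z)[:2]-c))
print('stub',ray('top',(324,184),.055),'ring',ray('top',(415,283),.05))
pts={'clamp':[*(c+R@[.03,.185]),.081],'crank':[*(c+R@[0,-.06]),.22],'closed':[*(c+R@([.03-.08*np.sin(1.4),.105+.08*np.cos(1.4)])),.081],'pivot':[*(c+R@[.03,.105]),.06]}
for k,v in pts.items(): print(k,np.round(v,4),proj('top',v),proj('side',v))
E
```

```text
clamp [240.78947368 248.50877193] [235 242  11  11  57] [271.60098522 347.86945813] [263 334  18  29 406] [0.6078551  0.1571378  0.07288932] [[240.16457248 247.20519932]] [240.78947368 248.50877193] [[273.84962611 348.53892996]] [271.60098522 347.86945813]
crank [356.63265306 251.07142857] [350 242  15  16  98] [385.4415011  196.05960265] [377 181  18  32 453] [ 0.55939424 -0.06484695  0.22003853] [[356.55390399 250.85218839]] [356.63265306 251.07142857] [[385.74077863 196.15323505]] [385.4415011  196.05960265]
[[ 0.70011815  0.07854154]
 [ 0.6254714  -0.13159115]
 [ 0.41906191 -0.05448516]
 [ 0.49651412  0.1515726 ]] [0.5602914  0.01100945 0.017     ]
yaw -0.35101207669869855 -0.35037647861133575
colcap [ 0.08219428 -0.02576282]
head [-0.00387247 -0.02410369]
stub [ 0.7357955 -0.0222433  0.055    ] ring [ 0.51396367 -0.19319824  0.05      ]
clamp [0.6521 0.1744 0.081 ] [[230.28709224 225.67127772]] [[241.24131656 339.76453199]]
crank [ 0.5397 -0.0453  0.22  ] [[346.0644193  263.03378416]] [[392.04601064 208.34560746]]
closed [0.5552 0.1392 0.081 ] [[249.37225404 271.84226371]] [[311.56174585 353.69132016]]
pivot [0.6246 0.0993 0.06  ] [[268.95573957 238.52704049]] [[288.5312843  320.33346523]]
```

```bash
python3 - <<'E'
import cv2,numpy as np
T=cv2.imread('pics/top0.png')[190:350,215:405];S=cv2.imread('pics/side0.png')[170:430,240:470]
a=cv2.resize(T,None,fx=3.4,fy=3.4,interpolation=cv2.INTER_CUBIC)
cv2.imwrite('pics/c1.png',a); cv2.imwrite('pics/c2.png',cv2.resize(S,None,fx=2.2,fy=2.2))
E
```

```text
(no output)
```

View pics/c1.png

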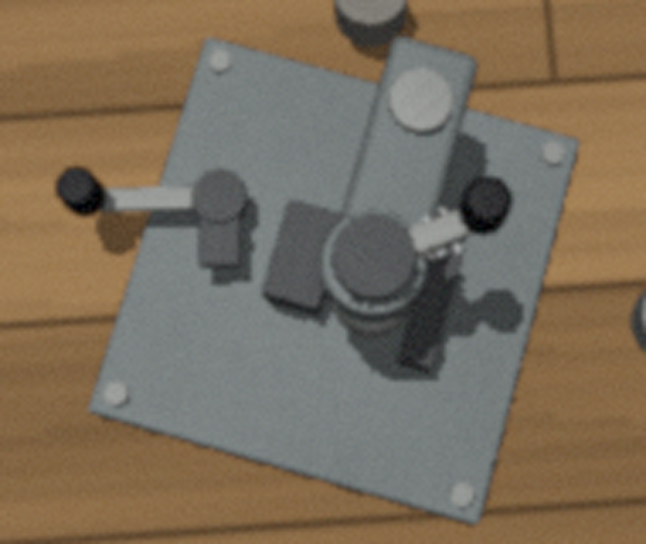

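The enlarged top view shows the crank hub at crop (373,258), the pale column cap at (422,100), the clamp hub at (220,195), the clamp knob at (80,190) and the crank knob at (486,204). The lever is not exactly along the plate's +y.

```bash
python3 - <<'E'
from h import *
S=lambda u,v:(215+u/3.4,190+v/3.4)
s=np.array([ray('top',S(*p),.018) for p in((220,61),(553,152),(461,494),(115,393))]);c=s.mean(0)[:2]
e=(s[0]+s[1]-s[2]-s[3])[:2];y=np.arctan2(e[1],e[0]);R=np.array([[np.cos(y),-np.sin(y)],[np.sin(y),np.cos(y)]])
print(c,y)
for n,p,zs in(('hub',(373,256),(.185,.195,.205)),('cap',(422,100),(.181,.185)),('pivot',(220,193),(.06,.07,.08)),('cknob',(80,190),(.081,.09,.103)),('kknob',(486,204),(.22,.23,.242))):
  for z in zs:
    w=ray('top',S(*p),z); print(n,z,np.round(w,4),np.round(R.T@(w[:2]-c),4))
E
```

```text
[0.55934988 0.01062337] -0.3477344763673509
hub 0.185 [ 0.5433 -0.0095  0.185 ] [-0.0083 -0.0244]
hub 0.195 [ 0.5418 -0.0093  0.195 ] [-0.0097 -0.0247]
hub 0.205 [ 0.5404 -0.0091  0.205 ] [-0.0111 -0.025 ]
cap 0.181 [ 0.626  -0.0415  0.181 ] [ 0.0804 -0.0263]
cap 0.185 [ 0.625  -0.0412  0.185 ] [ 0.0794 -0.0264]
pivot 0.06 [0.6058 0.078  0.06  ] [0.0207 0.0792]
pivot 0.07 [0.6039 0.0772 0.07  ] [0.0192 0.0778]
pivot 0.08 [0.602  0.0765 0.08  ] [0.0177 0.0765]
cknob 0.081 [0.6092 0.159  0.081 ] [-0.0037  0.1565]
cknob 0.09 [0.6074 0.1576 0.09  ] [-0.0049  0.1545]
cknob 0.103 [0.6048 0.1554 0.103 ] [-0.0066  0.1516]
kknob 0.22 [ 0.5607 -0.0673  0.22  ] [ 0.0278 -0.0728]
kknob 0.23 [ 0.559  -0.0664  0.23  ] [ 0.0259 -0.0726]
kknob 0.242 [ 0.5569 -0.0653  0.242 ] [ 0.0236 -0.0722]
```

View pics/c2.png

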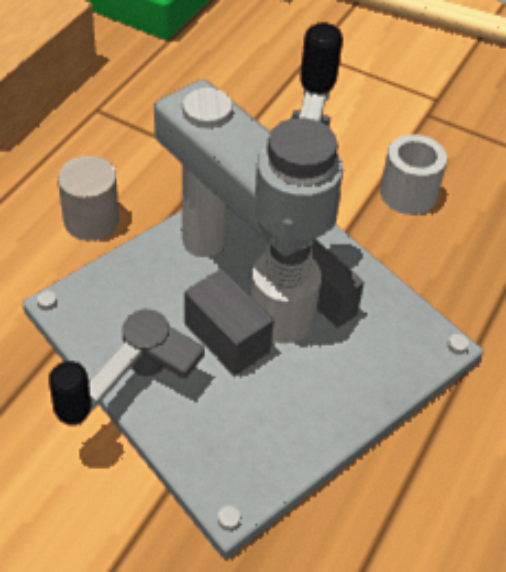

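Both views agree on the key positions:
- **Spindle:** about (.540, -.0095).
- **Clamp pivot:** about (.604, .078).
- **Clamp knob:** about (.608, .158), r = .080 ✓.
- **Crank knob:** about (.5595, -.0655), r = .059 ✓.

Next I'll work out the hand's yaw.

```bash
python3 - <<'E'
from h import *
from scipy.spatial.transform import Rotation as Ro
o=env.get_obs(); M=Ro.from_quat(o['tcp_rot']).as_matrix(); print(np.round(M,3)); print('jaw yaw deg',np.degrees(np.arctan2(M[1,0],M[0,0])))
print((np.array([.608,.158,.30])-o['eef_pos'])/.03)
print(env.camera_params('wrist'))
E
```

```text
[[ 0.251 -0.     0.968]
 [-0.968  0.002  0.251]
 [-0.002 -1.     0.   ]]
jaw yaw deg -75.45708905321356
[15.45721887 23.80340171  2.31596651]
{'camera_matrix': array([[406.92741016,   0.        , 317.65737792],
       [  0.        , 406.92741016, 242.37038721],
       [  0.        ,   0.        ,   1.        ]]), 'hand_eye': array([[ 9.99999586e-01, -6.31710894e-04,  6.55309816e-04,
        -6.87364999e-04],
       [-8.25995844e-04, -3.27352130e-01,  9.44902059e-01,
        -1.42485332e-01],
       [-3.82387860e-04, -9.44902209e-01, -3.27352517e-01,
         8.44391095e-02],
       [ 0.00000000e+00,  0.00000000e+00,  0.00000000e+00,
         1.00000000e+00]])}
```

apply_moves(increments=[[0,[0.7,1.05,0.3],0.6],[0,[1.4,2.1,0.6],1.2],[0,[2.1,3.15,0.9],1.8],[0,[2.8,4.2,1.2],2.4],[0,[3.5,5.25,1.5],3.0],[0,[4.2,6.3,1.8],3.6],[0,[4.9,7.35,2.1],4.2],[0,[5.6,8.4,2.3],5.0]])

```text
t: 0.77
eef_pos: [0.313, -0.303, 0.3009]
tcp_rot: [0.653, -0.272, 0.273, -0.652]
ft_force: [0.6, -0.4, -0.4]
width: 0.085
```

apply_moves(increments=[[0,[0.7,1.05,0],0.6],[0,[1.4,2.1,0],1.2],[0,[2.1,3.15,0],1.8],[0,[2.8,4.2,0],2.4],[0,[3.5,5.25,0],3.0],[0,[4.2,6.3,0],3.6],[0,[4.9,7.35,0],4.2],[0,[5.6,8.4,0],5.0]])

```text
t: 1.43
eef_pos: [0.4808, -0.0507, 0.3001]
tcp_rot: [0.701, -0.094, 0.094, -0.701]
ft_force: [-0.7, -0.9, 0.4]
width: 0.0855
```

apply_moves(increments=[[0,[0.6,1.0,0],0.6],[0,[1.2,2.0,0],1.2],[0,[1.8,3.0,0],1.8],[0,[2.4,4.0,-0.4],2.4],[0,[3.0,5.0,-0.8],3.0],[0,[3.6,6.0,-1.5],3.6],[0,[4.2,7.0,-2.3],4.5],[0,[4.27,7.0,-3.0],5.0]])

```text
t: 2.1
eef_pos: [0.6108, 0.1629, 0.2081]
tcp_rot: [-0.7, -0.093, 0.091, 0.702]
ft_force: [-0.1, -0.6, -0.2]
width: 0.0852
```

```bash
python3 - <<'E'
from h import *
from scipy.spatial.transform import Rotation as Ro
o=env.get_obs(); M=Ro.from_quat(o['tcp_rot']).as_matrix(); print(o['t'],o['eef_pos'],o['qpos'],o['ft_force'],'yaw',np.degrees(np.arctan2(M[1,0],M[0,0])))
im=save('wrist','w1.png')
c=env.camera_params('wrist');H=c['hand_eye'];K=c['camera_matrix']
def pw(P):
    p=M.T@(np.array(P)-o['eef_pos']); q=H[:3,:3].T@(p-H[:3,3]); u=K@q; return u[:2]/u[2]
for z in(.059,.103): print('clamp pred',pw([.608,.158,z]))
print('pivot',pw([.604,.078,.07]))
E
```

```text
2.1 [0.6108047  0.16292618 0.20813562] [ 0.14862572  0.37309998  1.41695383  0.00360677  1.34937965 -0.11378041] [-0.11124374 -0.57592812 -0.22176988] yaw 14.989360953030912
clamp pred [311.95592257 227.77362382]
clamp pred [311.21607994 247.56316996]
pivot [280.97821207 324.94771178]
```

View pics/w1.png

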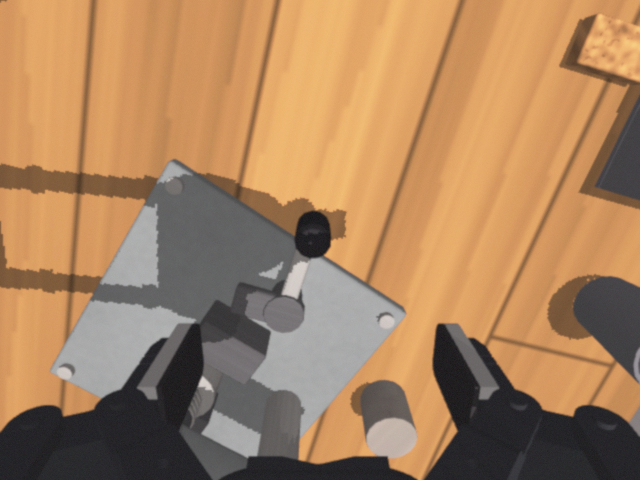

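The knob is at (313,234), within a few pixels of the prediction, and the hub is at (284,313). I'll descend on the clamp knob and grip it.

apply_moves(increments=[[0,[0,0,-0.9],0],[0,[0,0,-1.8],0],[0,[0,0,-2.7],0],[0,[0,0,-3.6],0],[0,[0,0,-4.3],0],[0,[0,0,-4.7],0],[0,[0,0,-4.7],0],[150,[0,0,-4.7],0]])

```text
t: 2.82
eef_pos: [0.608, 0.1568, 0.0692]
tcp_rot: [0.702, 0.089, -0.09, -0.701]
ft_force: [0.1, -1.2, 0.9]
width: 0.0758
```

apply_moves(increments=[[255,[0,0,0],0],[255,[0,0,0],0],[255,[0,0,0],0],[255,[0,0,0],0],[255,[0,0,0],0],[255,[0,0,0],0],[255,[0,0,0],0],[255,[0,0,0],0]])

```text
t: 3.48
eef_pos: [0.609, 0.1575, 0.0705]
tcp_rot: [0.701, 0.09, -0.089, -0.701]
ft_force: [-0.7, -0.4, 6.1]
width: 0.0227
```

apply_moves(increments=[[255,[-0.19,0.0,0],0],[255,[-0.37,-0.01,0],0],[255,[-0.56,-0.03,0],0],[255,[-0.74,-0.065,0],0],[255,[-0.92,-0.11,0],0],[255,[-1.1,-0.17,0],0],[255,[-1.27,-0.25,0],0],[255,[-1.43,-0.33,0],0]])

```text
t: 4.15
eef_pos: [0.5669, 0.1479, 0.0705]
tcp_rot: [-0.701, -0.091, 0.088, 0.702]
ft_force: [4.5, 1.5, 5.0]
width: 0.0229
```

apply_moves(increments=[[255,[-0.16,-0.1,0],0],[255,[-0.31,-0.2,0],0],[255,[-0.46,-0.32,0],0],[255,[-0.59,-0.45,0],0],[255,[-0.72,-0.58,0],0],[255,[-0.84,-0.73,0],0],[255,[-0.94,-0.88,0],0],[255,[-0.99,-0.96,0],0]])

```text
t: 4.82
eef_pos: [0.5368, 0.1193, 0.0705]
tcp_rot: [-0.701, -0.091, 0.088, 0.702]
ft_force: [3.8, 3.2, 5.5]
width: 0.0232
```

apply_moves(increments=[[255,[-0.02,-0.03,0],0],[255,[-0.04,-0.06,0],0],[255,[-0.05,-0.09,0],0],[255,[-0.06,-0.12,0],0],[255,[-0.06,-0.12,0],0],[255,[-0.06,-0.12,0],0],[255,[-0.06,-0.12,0],0],[255,[-0.06,-0.12,0],0]])

```text
t: 5.48
eef_pos: [0.5354, 0.1168, 0.0705]
tcp_rot: [-0.701, -0.091, 0.087, 0.702]
ft_force: [3.2, 5.0, 5.6]
width: 0.0234
```

apply_moves(increments=[[255,[-0.02,-0.04,0],0],[255,[-0.04,-0.08,0],0],[255,[-0.06,-0.12,0],0],[255,[-0.06,-0.12,0],0],[255,[-0.06,-0.12,0],0],[255,[-0.06,-0.12,0],0],[255,[-0.06,-0.12,0],0],[255,[-0.06,-0.12,0],0]])

```text
t: 6.15
eef_pos: [0.5353, 0.1164, 0.0706]
tcp_rot: [-0.699, -0.092, 0.085, 0.704]
ft_force: [6.4, 14.6, 3.3]
width: 0.023
```

The clamp is on its stop: the force rose to 16 N with no further motion, and the knob is at (.5353,.1164) against (.5345,.1176) expected. I'll release it and go up.

apply_moves(increments=[[200,[0.06,0.12,0],0],[0,[0.06,0.12,0],0],[0,[0.06,0.12,0],0],[0,[0.06,0.12,0],0],[0,[0.06,0.12,0.8],0],[0,[0.06,0.12,2.0],0],[0,[0.06,0.12,3.3],0],[0,[0.06,0.12,4.6],0]])

```text
t: 6.82
eef_pos: [0.532, 0.1146, 0.2075]
tcp_rot: [-0.701, -0.088, 0.091, 0.701]
ft_force: [0.7, -0.3, -0.1]
width: 0.0852
```

apply_moves(increments=[[0,[0,0,1.2],0],[0,[0,0,2.4],0],[0,[0.2,-1.0,2.6],0],[0,[0.3,-2.2,2.6],0],[0,[0.45,-3.4,2.6],0],[0,[0.6,-4.6,2.6],0],[0,[0.85,-5.6,2.6],0],[0,[0.85,-6.0,2.6],0]])

```text
t: 7.48
eef_pos: [0.5593, -0.0691, 0.2841]
tcp_rot: [0.702, 0.087, -0.089, -0.701]
ft_force: [-0.0, -0.9, -1.1]
width: 0.0857
```

```bash
python3 - <<'E'
from h import *
from scipy.spatial.transform import Rotation as Ro
o=env.get_obs(); M=Ro.from_quat(o['tcp_rot']).as_matrix(); print(o['t'],o['eef_pos'],o['qpos'],o['ft_force'],'yaw',np.degrees(np.arctan2(M[1,0],M[0,0])))
im=save('wrist','w2.png'); save('top','t2.png'); save('side','s2.png')
c=env.camera_params('wrist');H=c['hand_eye'];K=c['camera_matrix']
def pw(P):
    p=M.T@(np.array(P)-o['eef_pos']); q=H[:3,:3].T@(p-H[:3,3]); u=K@q; return u[:2]/u[2]
for z in(.198,.22,.242): print('crank pred',pw([.5595,-.0655,z]))
print('hub',pw([.54,-.0095,.19]), 'clampk',pw([.5353,.1164,.081]))
E
```

```text
7.4833 [ 0.55928827 -0.06905076  0.28405726] [-0.24486707  0.23501693  1.43213874 -0.00221613  1.47614579 -0.49480276] [-0.01990459 -0.93900234 -1.12525424] yaw 14.332286220911643
crank pred [319.98186679 246.03067205]
crank pred [320.09006703 259.64847161]
crank pred [320.22062001 276.07952736]
hub [311.23020547 143.20207386] clampk [349.88378227 -46.90471449]
```

View pics/w2.png

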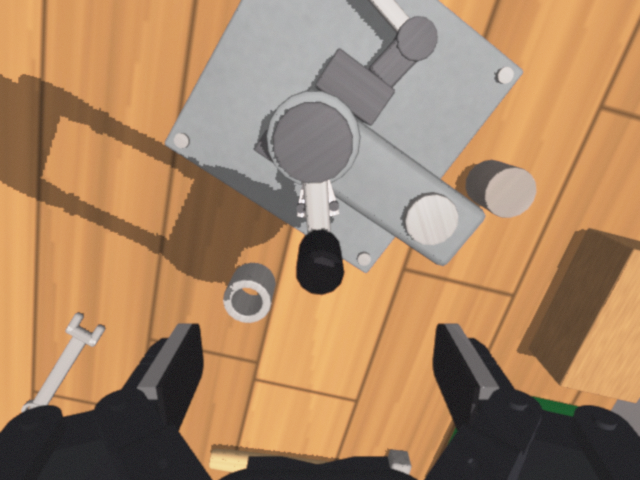

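The knob is at (320,262) against (320,260) predicted, and the hub at (313,143) against (311,143). The clamp lever is visible at its closed angle. I'll descend and grip the crank knob.

apply_moves(increments=[[0,[0,-0.06,-0.7],0],[0,[0,-0.06,-1.4],0],[0,[0,-0.06,-2.1],0],[0,[0,-0.06,-2.6],0],[0,[0,-0.06,-2.6],0],[0,[0,-0.06,-2.6],0],[150,[0,-0.06,-2.6],0],[220,[0,-0.06,-2.6],0]])

```text
t: 8.3
eef_pos: [0.5603, -0.0662, 0.2088]
tcp_rot: [0.702, 0.091, -0.089, -0.701]
ft_force: [0.2, -1.4, -0.1]
width: 0.0638
```

apply_moves(increments=[[255,[0,0,0],0],[255,[0,0,0],0],[255,[0,0,0],0],[255,[0,0,0],0],[255,[0,0,0],0],[255,[0,0,0],0],[255,[0,0,0],0],[255,[0,0,0],0]])

```text
t: 8.97
eef_pos: [0.5599, -0.0668, 0.208]
tcp_rot: [0.702, 0.09, -0.089, -0.701]
ft_force: [-1.2, 0.4, 5.4]
width: 0.0233
```

```bash
cat > arc.py <<'E'
# crank angle (deg forward) rows -> shifts in units from pose commanded at angle a0
import sys,json; import numpy as np
C=np.array([.540,-.0095]); r=.060; t0=-70.8
def p(a): t=np.radians(t0-a); return np.array([*(C+r*np.array([np.cos(t),np.sin(t)])),-.006*a/360])
def rows(a,step,n=8): return [np.round((p(a+step*(i+1))-p(a))/.03,2).tolist() for i in range(n)]
if __name__=='__main__':
    for s in sys.argv[1:]:
        a,st=map(float,s.split(',')); print(a,'->',a+8*st,json.dumps([[255,x,0] for x in rows(a,st)]), np.round(p(a+8*st)[:2],4))
E
python3 arc.py 0,4 32,5 72,5 112,5 152,2.5
```

```text
0.0 -> 32.0 [[255, [-0.13, -0.04, -0.0], 0], [255, [-0.27, -0.07, -0.0], 0], [255, [-0.41, -0.1, -0.01], 0], [255, [-0.55, -0.11, -0.01], 0], [255, [-0.69, -0.11, -0.01], 0], [255, [-0.83, -0.1, -0.01], 0], [255, [-0.96, -0.09, -0.02], 0], [255, [-1.1, -0.06, -0.02], 0]] [ 0.5267 -0.068 ]
32.0 -> 72.0 [[255, [-0.17, 0.05, -0.0], 0], [255, [-0.33, 0.11, -0.01], 0], [255, [-0.49, 0.18, -0.01], 0], [255, [-0.64, 0.27, -0.01], 0], [255, [-0.78, 0.37, -0.01], 0], [255, [-0.92, 0.48, -0.02], 0], [255, [-1.04, 0.61, -0.02], 0], [255, [-1.15, 0.74, -0.02], 0]] [ 0.4922 -0.0458]
72.0 -> 112.0 [[255, [-0.1, 0.14, -0.0], 0], [255, [-0.19, 0.3, -0.01], 0], [255, [-0.26, 0.45, -0.01], 0], [255, [-0.32, 0.62, -0.01], 0], [255, [-0.36, 0.79, -0.01], 0], [255, [-0.39, 0.96, -0.02], 0], [255, [-0.41, 1.13, -0.02], 0], [255, [-0.4, 1.31, -0.02], 0]] [ 0.4801 -0.0066]
112.0 -> 152.0 [[255, [0.02, 0.17, -0.0], 0], [255, [0.05, 0.35, -0.01], 0], [255, [0.09, 0.51, -0.01], 0], [255, [0.15, 0.68, -0.01], 0], [255, [0.23, 0.84, -0.01], 0], [255, [0.32, 0.99, -0.02], 0], [255, [0.42, 1.13, -0.02], 0], [255, [0.53, 1.26, -0.02], 0]] [0.496  0.0313]
152.0 -> 172.0 [[255, [0.06, 0.06, -0.0], 0], [255, [0.12, 0.12, -0.0], 0], [255, [0.19, 0.18, -0.0], 0], [255, [0.26, 0.23, -0.01], 0], [255, [0.33, 0.29, -0.01], 0], [255, [0.4, 0.33, -0.01], 0], [255, [0.48, 0.38, -0.01], 0], [255, [0.55, 0.42, -0.01], 0]] [0.5126 0.0439]
```

apply_moves(increments=[[255,[-0.13,-0.04,0],0],[255,[-0.27,-0.07,0],0],[255,[-0.41,-0.1,-0.01],0],[255,[-0.55,-0.11,-0.01],0],[255,[-0.69,-0.11,-0.01],0],[255,[-0.83,-0.1,-0.01],0],[255,[-0.96,-0.09,-0.02],0],[255,[-1.1,-0.06,-0.02],0]])

```text
t: 9.63
eef_pos: [0.5309, -0.069, 0.2078]
tcp_rot: [0.702, 0.093, -0.086, -0.701]
ft_force: [8.5, 0.4, 1.9]
width: 0.0231
```

Resistance is about 9 N tangential, as expected, so I'll continue.

apply_moves(increments=[[255,[-0.17,0.05,0],0],[255,[-0.33,0.11,-0.01],0],[255,[-0.49,0.18,-0.01],0],[255,[-0.64,0.27,-0.01],0],[255,[-0.78,0.37,-0.01],0],[255,[-0.92,0.48,-0.02],0],[255,[-1.04,0.61,-0.02],0],[255,[-1.15,0.74,-0.02],0]])

```text
t: 10.3
eef_pos: [0.4955, -0.049, 0.2071]
tcp_rot: [0.704, 0.092, -0.087, -0.699]
ft_force: [5.7, -6.0, 1.1]
width: 0.0233
```

apply_moves(increments=[[255,[-0.1,0.14,0],0],[255,[-0.19,0.3,-0.01],0],[255,[-0.26,0.45,-0.01],0],[255,[-0.32,0.62,-0.01],0],[255,[-0.36,0.79,-0.01],0],[255,[-0.39,0.96,-0.02],0],[255,[-0.41,1.13,-0.02],0],[255,[-0.4,1.31,-0.02],0]])

```text
t: 10.97
eef_pos: [0.481, -0.0105, 0.2063]
tcp_rot: [0.704, 0.09, -0.089, -0.699]
ft_force: [0.0, -7.5, 5.3]
width: 0.0236
```

apply_moves(increments=[[255,[0.02,0.17,0],0],[255,[0.05,0.35,-0.01],0],[255,[0.09,0.51,-0.01],0],[255,[0.15,0.68,-0.01],0],[255,[0.23,0.84,-0.01],0],[255,[0.32,0.99,-0.02],0],[255,[0.42,1.13,-0.02],0],[255,[0.53,1.26,-0.02],0]])

```text
t: 11.63
eef_pos: [0.4942, 0.028, 0.2055]
tcp_rot: [0.703, 0.088, -0.091, -0.699]
ft_force: [-5.2, -7.1, 8.7]
width: 0.0231
```

apply_moves(increments=[[255,[0.06,0.06,0],0],[255,[0.12,0.12,0],0],[255,[0.19,0.18,0],0],[255,[0.26,0.23,-0.01],0],[255,[0.33,0.29,-0.01],0],[255,[0.4,0.33,-0.01],0],[255,[0.48,0.38,-0.01],0],[255,[0.55,0.42,-0.01],0]])

```text
t: 12.3
eef_pos: [0.5094, 0.0415, 0.2051]
tcp_rot: [0.703, 0.087, -0.092, -0.7]
ft_force: [-7.4, -3.7, 11.1]
width: 0.0231
```

```bash
cat > st.py <<'E'
from h import *
from arc import C,t0
o=env.get_obs(); d=o['eef_pos'][:2]-C; a=np.arctan2(d[1],d[0]); f=o['ft_force'][:2]
t=np.array([-np.sin(a),np.cos(a)])
print('t',o['t'],'r',np.hypot(*d),'crank deg',(t0-np.degrees(a))%360,'tang resist N',f@t,'radial',f@d/np.hypot(*d),'q6',o['qpos'][5])
E
python3 st.py; python3 arc.py 172,-4.5 136,-4.5
```

```text
t 12.3 r 0.05944201953001002 crank deg 168.26889855822878 tang resist N 8.232196714000606 radial 0.5835597784102562 q6 -0.3046148234210092
172.0 -> 136.0 [[255, [-0.14, -0.08, 0.0], 0], [255, [-0.27, -0.16, 0.0], 0], [255, [-0.39, -0.26, 0.01], 0], [255, [-0.5, -0.37, 0.01], 0], [255, [-0.61, -0.49, 0.01], 0], [255, [-0.71, -0.61, 0.01], 0], [255, [-0.79, -0.74, 0.02], 0], [255, [-0.87, -0.88, 0.02], 0]] [0.4864 0.0176]
136.0 -> 100.0 [[255, [-0.07, -0.14, 0.0], 0], [255, [-0.12, -0.29, 0.0], 0], [255, [-0.16, -0.44, 0.01], 0], [255, [-0.19, -0.6, 0.01], 0], [255, [-0.21, -0.75, 0.01], 0], [255, [-0.21, -0.91, 0.02], 0], [255, [-0.21, -1.07, 0.02], 0], [255, [-0.19, -1.22, 0.02], 0]] [ 0.4808 -0.0191]
```

apply_moves(increments=[[255,[-0.14,-0.08,0],0],[255,[-0.27,-0.16,0],0],[255,[-0.39,-0.26,0.01],0],[255,[-0.5,-0.37,0.01],0],[255,[-0.61,-0.49,0.01],0],[255,[-0.71,-0.61,0.01],0],[255,[-0.79,-0.74,0.02],0],[255,[-0.87,-0.88,0.02],0]])

```text
t: 12.97
eef_pos: [0.4883, 0.0192, 0.2057]
tcp_rot: [-0.7, -0.091, 0.087, 0.703]
ft_force: [4.2, 7.5, 3.2]
width: 0.0233
```

apply_moves(increments=[[255,[-0.07,-0.14,0],0],[255,[-0.12,-0.29,0],0],[255,[-0.16,-0.44,0.01],0],[255,[-0.19,-0.6,0.01],0],[255,[-0.21,-0.75,0.01],0],[255,[-0.21,-0.91,0.02],0],[255,[-0.21,-1.07,0.02],0],[255,[-0.19,-1.22,0.02],0]])

```text
t: 13.63
eef_pos: [0.4813, -0.0167, 0.2061]
tcp_rot: [-0.699, -0.09, 0.088, 0.704]
ft_force: [2.7, 8.2, 4.6]
width: 0.0233
```

```bash
python3 st.py; python3 arc.py 100,5 140,5 180,5 220,3
```

```text
t 13.6333 r 0.05919347123357865 crank deg 102.16583859709847 tang resist N -7.816931461811004 radial -3.669002065515985 q6 -0.44002065849998817
100.0 -> 140.0 [[255, [-0.02, 0.17, -0.0], 0], [255, [-0.03, 0.35, -0.01], 0], [255, [-0.02, 0.52, -0.01], 0], [255, [0.01, 0.69, -0.01], 0], [255, [0.05, 0.86, -0.01], 0], [255, [0.1, 1.03, -0.02], 0], [255, [0.17, 1.19, -0.02], 0], [255, [0.26, 1.34, -0.02], 0]] [0.4885 0.0212]
140.0 -> 180.0 [[255, [0.1, 0.15, -0.0], 0], [255, [0.2, 0.28, -0.01], 0], [255, [0.32, 0.41, -0.01], 0], [255, [0.45, 0.53, -0.01], 0], [255, [0.59, 0.63, -0.01], 0], [255, [0.74, 0.72, -0.02], 0], [255, [0.9, 0.8, -0.02], 0], [255, [1.06, 0.86, -0.02], 0]] [0.5203 0.0472]
180.0 -> 220.0 [[255, [0.17, 0.05, -0.0], 0], [255, [0.34, 0.09, -0.01], 0], [255, [0.51, 0.11, -0.01], 0], [255, [0.69, 0.11, -0.01], 0], [255, [0.86, 0.1, -0.01], 0], [255, [1.03, 0.08, -0.02], 0], [255, [1.2, 0.04, -0.02], 0], [255, [1.37, -0.02, -0.02], 0]] [0.5613 0.0466]
220.0 -> 244.0 [[255, [0.1, -0.04, -0.0], 0], [255, [0.19, -0.08, -0.0], 0], [255, [0.28, -0.13, -0.0], 0], [255, [0.37, -0.19, -0.01], 0], [255, [0.46, -0.25, -0.01], 0], [255, [0.54, -0.31, -0.01], 0], [255, [0.62, -0.38, -0.01], 0], [255, [0.7, -0.45, -0.01], 0]] [0.5823 0.0331]
```

apply_moves(increments=[[255,[-0.02,0.17,0],0],[255,[-0.03,0.35,-0.01],0],[255,[-0.02,0.52,-0.01],0],[255,[0.01,0.69,-0.01],0],[255,[0.05,0.86,-0.01],0],[255,[0.1,1.03,-0.02],0],[255,[0.17,1.19,-0.02],0],[255,[0.26,1.34,-0.02],0]])

```text
t: 14.3
eef_pos: [0.4873, 0.0173, 0.2057]
tcp_rot: [0.704, 0.089, -0.091, -0.699]
ft_force: [-3.7, -8.4, 8.0]
width: 0.0235
```

apply_moves(increments=[[255,[0.1,0.15,0],0],[255,[0.2,0.28,-0.01],0],[255,[0.32,0.41,-0.01],0],[255,[0.45,0.53,-0.01],0],[255,[0.59,0.63,-0.01],0],[255,[0.74,0.72,-0.02],0],[255,[0.9,0.8,-0.02],0],[255,[1.06,0.86,-0.02],0]])

```text
t: 14.97
eef_pos: [0.5164, 0.0451, 0.2049]
tcp_rot: [0.702, 0.087, -0.093, -0.701]
ft_force: [-7.5, -2.0, 11.8]
width: 0.0231
```

apply_moves(increments=[[255,[0.17,0.05,0],0],[255,[0.34,0.09,-0.01],0],[255,[0.51,0.11,-0.01],0],[255,[0.69,0.11,-0.01],0],[255,[0.86,0.1,-0.01],0],[255,[1.03,0.08,-0.02],0],[255,[1.2,0.04,-0.02],0],[255,[1.37,-0.02,-0.02],0]])

```text
t: 15.63
eef_pos: [0.5576, 0.0479, 0.2044]
tcp_rot: [-0.7, -0.087, 0.092, 0.703]
ft_force: [-7.7, 7.0, 9.7]
width: 0.0234
```

apply_moves(increments=[[255,[0.1,-0.04,0],0],[255,[0.19,-0.08,0],0],[255,[0.28,-0.13,0],0],[255,[0.37,-0.19,-0.01],0],[255,[0.46,-0.25,-0.01],0],[255,[0.54,-0.31,-0.01],0],[255,[0.62,-0.38,-0.01],0],[255,[0.7,-0.45,-0.01],0]])

```text
t: 16.3
eef_pos: [0.5802, 0.0356, 0.2041]
tcp_rot: [-0.699, -0.089, 0.091, 0.704]
ft_force: [-3.2, 8.1, 7.8]
width: 0.0232
```

```bash
python3 st.py; python3 arc.py 244,-4 212,-2.5 192,5 232,5
```

```text
t 16.3 r 0.060425582749813356 crank deg 240.86365593479115 tang resist N 7.761107376089028 radial 3.8848851729922047 q6 -0.3178579207989773
244.0 -> 212.0 [[255, [-0.1, 0.09, 0.0], 0], [255, [-0.21, 0.18, 0.0], 0], [255, [-0.33, 0.26, 0.01], 0], [255, [-0.45, 0.33, 0.01], 0], [255, [-0.57, 0.4, 0.01], 0], [255, [-0.7, 0.45, 0.01], 0], [255, [-0.83, 0.5, 0.02], 0], [255, [-0.97, 0.53, 0.02], 0]] [0.5533 0.049 ]
212.0 -> 192.0 [[255, [-0.09, 0.02, 0.0], 0], [255, [-0.17, 0.03, 0.0], 0], [255, [-0.26, 0.04, 0.0], 0], [255, [-0.35, 0.05, 0.01], 0], [255, [-0.43, 0.05, 0.01], 0], [255, [-0.52, 0.05, 0.01], 0], [255, [-0.61, 0.04, 0.01], 0], [255, [-0.69, 0.03, 0.01], 0]] [0.5325 0.05  ]
192.0 -> 232.0 [[255, [0.17, 0.01, -0.0], 0], [255, [0.35, 0.01, -0.01], 0], [255, [0.52, -0.0, -0.01], 0], [255, [0.69, -0.03, -0.01], 0], [255, [0.86, -0.08, -0.01], 0], [255, [1.03, -0.14, -0.02], 0], [255, [1.18, -0.22, -0.02], 0], [255, [1.33, -0.3, -0.02], 0]] [0.5725 0.0409]
232.0 -> 272.0 [[255, [0.14, -0.1, -0.0], 0], [255, [0.28, -0.21, -0.01], 0], [255, [0.4, -0.34, -0.01], 0], [255, [0.51, -0.47, -0.01], 0], [255, [0.61, -0.62, -0.01], 0], [255, [0.7, -0.77, -0.02], 0], [255, [0.77, -0.93, -0.02], 0], [255, [0.83, -1.09, -0.02], 0]] [0.5973 0.0082]
```

apply_moves(increments=[[255,[-0.1,0.09,0],0],[255,[-0.21,0.18,0],0],[255,[-0.33,0.26,0.01],0],[255,[-0.45,0.33,0.01],0],[255,[-0.57,0.4,0.01],0],[255,[-0.7,0.45,0.01],0],[255,[-0.83,0.5,0.02],0],[255,[-0.97,0.53,0.02],0]])

```text
t: 16.97
eef_pos: [0.5571, 0.0479, 0.2046]
tcp_rot: [0.702, 0.092, -0.086, -0.701]
ft_force: [9.1, 1.1, -0.5]
width: 0.0234
```

apply_moves(increments=[[255,[-0.09,0.02,0],0],[255,[-0.17,0.03,0],0],[255,[-0.26,0.04,0],0],[255,[-0.35,0.05,0.01],0],[255,[-0.43,0.05,0.01],0],[255,[-0.52,0.05,0.01],0],[255,[-0.61,0.04,0.01],0],[255,[-0.69,0.03,0.01],0]])

```text
t: 17.63
eef_pos: [0.5359, 0.0499, 0.2049]
tcp_rot: [-0.701, -0.092, 0.087, 0.702]
ft_force: [7.6, 4.3, -0.8]
width: 0.0235
```

```bash
python3 st.py
```

```text
t 17.6333 r 0.059517934345137954 crank deg 195.25739654566019 tang resist N -7.885772669458096 radial 3.7817234248485367 q6 -0.29203492802903214
```

apply_moves(increments=[[255,[-0.04,0,0],0],[255,[-0.07,-0.01,0],0],[255,[-0.1,-0.01,0],0],[255,[-0.14,-0.02,0],0],[255,[-0.17,-0.03,0],0],[255,[-0.21,-0.04,0],0],[255,[-0.27,-0.05,0],0],[255,[-0.27,-0.05,0],0]])

```text
t: 18.3
eef_pos: [0.5274, 0.0486, 0.205]
tcp_rot: [-0.701, -0.092, 0.087, 0.702]
ft_force: [7.4, 4.3, 0.3]
width: 0.0235
```

```bash
python3 st.py; python3 arc.py 184,5 224,5 264,3 288,0.8 294.4,0.8
```

```text
t 18.3 r 0.059437001895989876 crank deg 186.94105547693593 tang resist N -8.17533671542147 radial 2.59142645980637 q6 -0.29546065138031447
184.0 -> 224.0 [[255, [0.17, 0.04, -0.0], 0], [255, [0.34, 0.06, -0.01], 0], [255, [0.52, 0.07, -0.01], 0], [255, [0.69, 0.06, -0.01], 0], [255, [0.86, 0.04, -0.01], 0], [255, [1.04, 0.0, -0.02], 0], [255, [1.2, -0.05, -0.02], 0], [255, [1.36, -0.11, -0.02], 0]] [0.5652 0.045 ]
224.0 -> 264.0 [[255, [0.16, -0.08, -0.0], 0], [255, [0.3, -0.17, -0.01], 0], [255, [0.44, -0.28, -0.01], 0], [255, [0.57, -0.4, -0.01], 0], [255, [0.69, -0.52, -0.01], 0], [255, [0.8, -0.66, -0.02], 0], [255, [0.89, -0.81, -0.02], 0], [255, [0.97, -0.96, -0.02], 0]] [0.5943 0.016 ]
264.0 -> 288.0 [[255, [0.04, -0.1, -0.0], 0], [255, [0.08, -0.19, -0.0], 0], [255, [0.11, -0.29, -0.0], 0], [255, [0.14, -0.39, -0.01], 0], [255, [0.16, -0.5, -0.01], 0], [255, [0.17, -0.6, -0.01], 0], [255, [0.18, -0.71, -0.01], 0], [255, [0.19, -0.81, -0.01], 0]] [ 0.6    -0.0082]
288.0 -> 294.4 [[255, [0.0, -0.03, -0.0], 0], [255, [0.0, -0.06, -0.0], 0], [255, [0.0, -0.08, -0.0], 0], [255, [-0.0, -0.11, -0.0], 0], [255, [-0.0, -0.14, -0.0], 0], [255, [-0.0, -0.17, -0.0], 0], [255, [-0.01, -0.2, -0.0], 0], [255, [-0.01, -0.22, -0.0], 0]] [ 0.5998 -0.0149]
294.4 -> 300.79999999999995 [[255, [-0.0, -0.03, -0.0], 0], [255, [-0.01, -0.06, -0.0], 0], [255, [-0.01, -0.08, -0.0], 0], [255, [-0.01, -0.11, -0.0], 0], [255, [-0.02, -0.14, -0.0], 0], [255, [-0.02, -0.17, -0.0], 0], [255, [-0.03, -0.19, -0.0], 0], [255, [-0.03, -0.22, -0.0], 0]] [ 0.5988 -0.0216]
```

apply_moves(increments=[[255,[0.17,0.04,0],0],[255,[0.34,0.06,-0.01],0],[255,[0.52,0.07,-0.01],0],[255,[0.69,0.06,-0.01],0],[255,[0.86,0.04,-0.01],0],[255,[1.04,0.0,-0.02],0],[255,[1.2,-0.05,-0.02],0],[255,[1.36,-0.11,-0.02],0]])

```text
t: 18.97
eef_pos: [0.5615, 0.0466, 0.2043]
tcp_rot: [-0.7, -0.087, 0.092, 0.703]
ft_force: [-5.7, 7.2, 10.0]
width: 0.0236
```

apply_moves(increments=[[255,[0.16,-0.08,0],0],[255,[0.3,-0.17,-0.01],0],[255,[0.44,-0.28,-0.01],0],[255,[0.57,-0.4,-0.01],0],[255,[0.69,-0.52,-0.01],0],[255,[0.8,-0.66,-0.02],0],[255,[0.89,-0.81,-0.02],0],[255,[0.97,-0.96,-0.02],0]])

```text
t: 19.63
eef_pos: [0.5935, 0.019, 0.2038]
tcp_rot: [-0.699, -0.089, 0.09, 0.704]
ft_force: [-0.2, 9.5, 6.4]
width: 0.0231
```

apply_moves(increments=[[255,[0.04,-0.1,0],0],[255,[0.08,-0.19,0],0],[255,[0.11,-0.29,0],0],[255,[0.14,-0.39,-0.01],0],[255,[0.16,-0.5,-0.01],0],[255,[0.17,-0.6,-0.01],0],[255,[0.18,-0.71,-0.01],0],[255,[0.19,-0.81,-0.01],0]])

```text
t: 20.3
eef_pos: [0.6008, -0.0057, 0.2035]
tcp_rot: [-0.699, -0.09, 0.089, 0.703]
ft_force: [3.5, 8.3, 4.2]
width: 0.0233
```

```bash
python3 st.py; for a in 288 296 304 312 320 328 336 344 352 360 368 376 384 392 400 408; do python3 - $a <<'E'
import sys;from arc import *
a=float(sys.argv[1]);print(a,rows(a,1)[1::2])
E
done
```

```text
t 20.3 r 0.060905122165579355 crank deg 285.6463586347791 tang resist N 8.023002827449917 radial 4.01211186437301 q6 -0.3846157814829271
288.0 [[0.0, -0.07, -0.0], [-0.0, -0.14, -0.0], [-0.01, -0.21, -0.0], [-0.01, -0.28, -0.0]]
296.0 [[-0.01, -0.07, -0.0], [-0.02, -0.14, -0.0], [-0.04, -0.21, -0.0], [-0.05, -0.27, -0.0]]
304.0 [[-0.02, -0.07, -0.0], [-0.04, -0.13, -0.0], [-0.06, -0.2, -0.0], [-0.09, -0.26, -0.0]]
312.0 [[-0.03, -0.06, -0.0], [-0.06, -0.13, -0.0], [-0.09, -0.19, -0.0], [-0.13, -0.25, -0.0]]
320.0 [[-0.04, -0.06, -0.0], [-0.08, -0.12, -0.0], [-0.12, -0.17, -0.0], [-0.16, -0.23, -0.0]]
328.0 [[-0.04, -0.05, -0.0], [-0.09, -0.11, -0.0], [-0.14, -0.16, -0.0], [-0.19, -0.2, -0.0]]
336.0 [[-0.05, -0.05, -0.0], [-0.11, -0.09, -0.0], [-0.16, -0.14, -0.0], [-0.22, -0.18, -0.0]]
344.0 [[-0.06, -0.04, -0.0], [-0.12, -0.08, -0.0], [-0.18, -0.11, -0.0], [-0.24, -0.14, -0.0]]
352.0 [[-0.06, -0.03, -0.0], [-0.13, -0.06, -0.0], [-0.19, -0.09, -0.0], [-0.26, -0.11, -0.0]]
360.0 [[-0.07, -0.02, -0.0], [-0.13, -0.04, -0.0], [-0.2, -0.06, -0.0], [-0.27, -0.07, -0.0]]
368.0 [[-0.07, -0.01, -0.0], [-0.14, -0.02, -0.0], [-0.21, -0.03, -0.0], [-0.28, -0.03, -0.0]]
376.0 [[-0.07, -0.0, -0.0], [-0.14, -0.0, -0.0], [-0.21, -0.0, -0.0], [-0.28, 0.0, -0.0]]
384.0 [[-0.07, 0.01, -0.0], [-0.14, 0.02, -0.0], [-0.21, 0.03, -0.0], [-0.28, 0.04, -0.0]]
392.0 [[-0.07, 0.02, -0.0], [-0.13, 0.04, -0.0], [-0.2, 0.06, -0.0], [-0.27, 0.08, -0.0]]
400.0 [[-0.06, 0.03, -0.0], [-0.13, 0.05, -0.0], [-0.19, 0.08, -0.0], [-0.25, 0.12, -0.0]]
408.0 [[-0.06, 0.03, -0.0], [-0.12, 0.07, -0.0], [-0.18, 0.11, -0.0], [-0.23, 0.15, -0.0]]
```

apply_moves(increments=[[255,[0.0,-0.05,0],0],[255,[0.0,-0.1,0],0],[255,[0.0,-0.15,0],0],[255,[-0.01,-0.2,0],0],[255,[-0.01,-0.24,0],0],[255,[-0.01,-0.28,0],0],[255,[-0.01,-0.28,0],0],[255,[-0.01,-0.28,0],0]])

```text
t: 20.97
eef_pos: [0.6007, -0.0144, 0.2033]
tcp_rot: [-0.7, -0.091, 0.088, 0.703]
ft_force: [4.7, 8.3, 2.6]
width: 0.0231
```

apply_moves(increments=[[255,[-0.01,-0.05,0],0],[255,[-0.02,-0.1,0],0],[255,[-0.03,-0.15,0],0],[255,[-0.04,-0.2,0],0],[255,[-0.05,-0.24,-0.01],0],[255,[-0.05,-0.27,-0.01],0],[255,[-0.05,-0.27,-0.01],0],[255,[-0.05,-0.27,-0.01],0]])

```text
t: 21.63
eef_pos: [0.5995, -0.0228, 0.2032]
tcp_rot: [-0.7, -0.091, 0.088, 0.703]
ft_force: [4.6, 6.5, 4.1]
width: 0.0233
```

apply_moves(increments=[[255,[-0.01,-0.05,0],0],[255,[-0.03,-0.1,0],0],[255,[-0.04,-0.15,0],0],[255,[-0.06,-0.2,0],0],[255,[-0.08,-0.24,0],0],[255,[-0.09,-0.26,0],0],[255,[-0.09,-0.26,0],0],[255,[-0.09,-0.26,0],0]])

```text
t: 22.3
eef_pos: [0.5972, -0.0308, 0.2031]
tcp_rot: [-0.7, -0.091, 0.088, 0.703]
ft_force: [4.5, 6.7, 3.2]
width: 0.0235
```

apply_moves(increments=[[255,[-0.02,-0.05,0],0],[255,[-0.04,-0.1,0],0],[255,[-0.07,-0.15,0],0],[255,[-0.1,-0.2,0],0],[255,[-0.12,-0.23,-0.01],0],[255,[-0.13,-0.25,-0.01],0],[255,[-0.13,-0.25,-0.01],0],[255,[-0.13,-0.25,-0.01],0]])

```text
t: 22.97
eef_pos: [0.5936, -0.0386, 0.2029]
tcp_rot: [-0.7, -0.091, 0.088, 0.703]
ft_force: [5.9, 6.1, 3.4]
width: 0.0233
```

apply_moves(increments=[[255,[-0.03,-0.05,0],0],[255,[-0.06,-0.1,0],0],[255,[-0.1,-0.14,0],0],[255,[-0.13,-0.19,0],0],[255,[-0.15,-0.22,0],0],[255,[-0.16,-0.23,0],0],[255,[-0.16,-0.23,0],0],[255,[-0.16,-0.23,0],0]])

```text
t: 23.63
eef_pos: [0.589, -0.0458, 0.2028]
tcp_rot: [-0.701, -0.091, 0.088, 0.702]
ft_force: [6.2, 5.2, 3.6]
width: 0.0234
```

Still moving freely (moved 8.5 mm, about 8 N).

apply_moves(increments=[[255,[-0.04,-0.04,0],0],[255,[-0.08,-0.09,0],0],[255,[-0.12,-0.13,0],0],[255,[-0.16,-0.17,0],0],[255,[-0.18,-0.19,-0.01],0],[255,[-0.19,-0.2,-0.01],0],[255,[-0.19,-0.2,-0.01],0],[255,[-0.19,-0.2,-0.01],0]])

```text
t: 24.3
eef_pos: [0.5835, -0.0521, 0.2027]
tcp_rot: [-0.701, -0.091, 0.087, 0.702]
ft_force: [6.6, 5.3, 2.2]
width: 0.0235
```

apply_moves(increments=[[255,[-0.04,-0.04,0],0],[255,[-0.09,-0.08,0],0],[255,[-0.14,-0.12,0],0],[255,[-0.18,-0.15,0],0],[255,[-0.21,-0.17,0],0],[255,[-0.22,-0.18,0],0],[255,[-0.22,-0.18,0],0],[255,[-0.22,-0.18,0],0]])

```text
t: 24.97
eef_pos: [0.577, -0.0578, 0.2026]
tcp_rot: [-0.701, -0.091, 0.087, 0.702]
ft_force: [7.2, 3.9, 2.2]
width: 0.0234
```

apply_moves(increments=[[255,[-0.05,-0.03,0],0],[255,[-0.1,-0.06,0],0],[255,[-0.15,-0.1,0],0],[255,[-0.2,-0.12,0],0],[255,[-0.23,-0.14,-0.01],0],[255,[-0.24,-0.14,-0.01],0],[255,[-0.24,-0.14,-0.01],0],[255,[-0.24,-0.14,-0.01],0]])

```text
t: 25.63
eef_pos: [0.5701, -0.0623, 0.2024]
tcp_rot: [-0.701, -0.092, 0.087, 0.702]
ft_force: [7.2, 3.7, 2.2]
width: 0.0231
```

apply_moves(increments=[[255,[-0.05,-0.02,0],0],[255,[-0.1,-0.04,0],0],[255,[-0.16,-0.07,0],0],[255,[-0.21,-0.09,0],0],[255,[-0.25,-0.11,0],0],[255,[-0.26,-0.11,0],0],[255,[-0.26,-0.11,0],0],[255,[-0.26,-0.11,0],0]])

```text
t: 26.3
eef_pos: [0.5624, -0.0659, 0.2023]
tcp_rot: [-0.701, -0.092, 0.087, 0.702]
ft_force: [7.7, 2.4, 1.6]
width: 0.0231
```

apply_moves(increments=[[255,[-0.05,-0.02,0],0],[255,[-0.1,-0.03,0],0],[255,[-0.16,-0.05,0],0],[255,[-0.22,-0.06,0],0],[255,[-0.26,-0.07,-0.01],0],[255,[-0.27,-0.07,-0.01],0],[255,[-0.27,-0.07,-0.01],0],[255,[-0.27,-0.07,-0.01],0]])

```text
t: 26.97
eef_pos: [0.5545, -0.0683, 0.2021]
tcp_rot: [0.702, 0.092, -0.087, -0.701]
ft_force: [6.7, 2.5, 1.5]
width: 0.0233
```

apply_moves(increments=[[255,[-0.05,-0.01,0],0],[255,[-0.1,-0.01,0],0],[255,[-0.16,-0.02,0],0],[255,[-0.22,-0.03,0],0],[255,[-0.27,-0.03,0],0],[255,[-0.28,-0.03,0],0],[255,[-0.28,-0.03,0],0],[255,[-0.28,-0.03,0],0]])

```text
t: 27.63
eef_pos: [0.5462, -0.0696, 0.202]
tcp_rot: [0.702, 0.092, -0.087, -0.701]
ft_force: [7.4, 1.1, 1.3]
width: 0.0233
```

apply_moves(increments=[[255,[-0.05,0,0],0],[255,[-0.1,0,0],0],[255,[-0.16,0,0],0],[255,[-0.22,0,0],0],[255,[-0.27,0,-0.01],0],[255,[-0.28,0,-0.01],0],[255,[-0.28,0,-0.01],0],[255,[-0.28,0,-0.01],0]])

```text
t: 28.3
eef_pos: [0.5379, -0.0698, 0.2019]
tcp_rot: [0.702, 0.092, -0.087, -0.701]
ft_force: [8.2, 1.7, 1.6]
width: 0.0235
```

apply_moves(increments=[[255,[-0.05,0.01,0],0],[255,[-0.1,0.01,0],0],[255,[-0.16,0.02,0],0],[255,[-0.22,0.03,0],0],[255,[-0.27,0.04,0],0],[255,[-0.28,0.04,0],0],[255,[-0.28,0.04,0],0],[255,[-0.28,0.04,0],0]])

```text
t: 28.97
eef_pos: [0.5313, -0.069, 0.2019]
tcp_rot: [0.702, 0.093, -0.086, -0.7]
ft_force: [12.1, 0.4, -1.2]
width: 0.023
```

The force has risen to 12 N and the knob fell short of its command, so this looks like the bottom. I'll confirm with a small extra push.

apply_moves(increments=[[255,[-0.03,0.01,0],0],[255,[-0.06,0.01,0],0],[255,[-0.1,0.02,0],0],[255,[-0.1,0.02,0],0],[255,[-0.1,0.02,0],0],[255,[-0.1,0.02,0],0],[255,[-0.1,0.02,0],0],[255,[-0.1,0.02,0],0]])

```text
t: 29.63
eef_pos: [0.5295, -0.0687, 0.202]
tcp_rot: [0.703, 0.094, -0.085, -0.7]
ft_force: [14.2, 0.8, -1.9]
width: 0.0231
```

```bash
python3 st.py
```

```text
t 29.6333 r 0.060144693749170836 crank deg 29.25002688326761 tang resist N 13.824877893341087 radial -3.2562419263775007 q6 -0.5141590712682316
```

The bottom is confirmed at about 14 N with the tap stationary near 6.62 rad. I'll unwind the spring to zero.

apply_moves(increments=[[255,[0.1,-0.01,0],0],[255,[0.2,-0.02,0],0],[255,[0.3,-0.04,0],0],[255,[0.4,-0.06,0],0],[255,[0.47,-0.06,0],0],[255,[0.47,-0.06,0],0],[255,[0.47,-0.06,0],0],[255,[0.47,-0.06,0],0]])

```text
t: 30.3
eef_pos: [0.5378, -0.0698, 0.2017]
tcp_rot: [0.702, 0.09, -0.089, -0.701]
ft_force: [2.8, 1.6, 4.5]
width: 0.023
```

```bash
python3 st.py
```

```text
t 30.3 r 0.060316248756844076 crank deg 21.319307042902793 tang resist N 2.7363368614029415 radial -1.660766252303119 q6 -0.5106650802753191
```

apply_moves(increments=[[100,[0,0,0],0],[0,[0,0,0],0],[0,[0,0,0],0],[0,[0,0,0],0],[0,[0,0,0.5],0],[0,[0,0,1.2],0],[0,[0,0,2.0],0],[0,[0,0,3.0],0]])

```text
t: 30.97
eef_pos: [0.5357, -0.0692, 0.2903]
tcp_rot: [-0.701, -0.088, 0.091, 0.702]
ft_force: [0.2, 0.6, -0.3]
width: 0.0854
```

apply_moves(increments=[[0,[-0.5,-0.8,0.5],0],[0,[-1.0,-1.6,0.5],0],[0,[-1.6,-2.6,0.5],0],[0,[-2.2,-3.6,0.5],0],[0,[-2.8,-4.6,0.5],0],[0,[-3.2,-5.4,0.5],0],[0,[-3.2,-5.4,0.5],0],[0,[-3.2,-5.4,0.5],0]])

```text
t: 31.63
eef_pos: [0.4403, -0.2322, 0.3058]
tcp_rot: [-0.701, -0.088, 0.089, 0.702]
ft_force: [-0.0, 0.2, -0.2]
width: 0.0852
```

```bash
python3 - <<'E'
from h import *
o=env.get_obs(); print(o['t'],o['eef_pos'],o['ft_force'],o['width'])
a=save('top','t3.png')[150:350,190:450]; b=save('side','s3.png')[150:400,230:480]
print([proj('top',p) for p in([.5392,-.0695,.2137],[.5353,.1164,.081])])
cv2.imwrite('pics/c3.png',np.hstack([cv2.resize(a,(390,375)),cv2.resize(b,(375,375))])[:,:,::-1])
E
```

```text
31.6333 [ 0.44027528 -0.23218714  0.3058247 ] [-0.00155429  0.23110458 -0.17896486] 0.08524170328550316
[array([[359.96870207, 262.90547558]]), array([[261.22016031, 281.04749593]])]
```

View pics/c3.png

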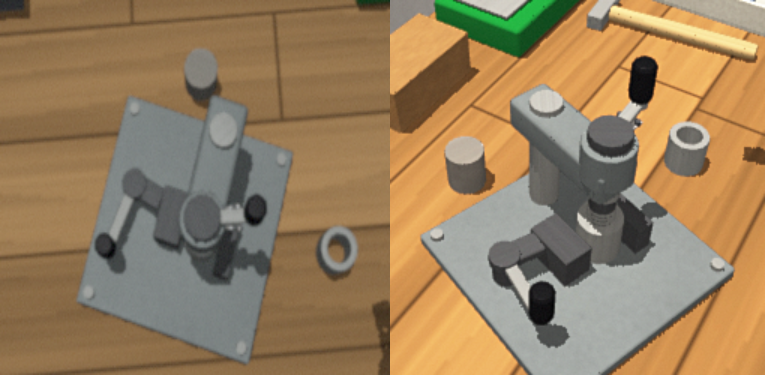

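The final view shows:
- **Crank knob:** (360,262), against (360,263) predicted for the relaxed position.
- **Clamp knob:** about (261,281), as predicted for closed.
- **Loose parts:** stub at (323,187) and ring at (415,283), both unmoved.

I'll hand the job in.

```bash
python3 -c "
from station import env
print(env.close_job())"
```

```text
the job is handed in; nothing more can be done
None
```

The job is handed in after about 32 s of robot time. The clamp is closed, the tap is at the bottom of the hole and the arm is clear of everything. No verdict is reported, so the results below rest on my own force readings and pictures.

- **Clamp:** I swung it onto its stop. The force rose to 16 N with no further motion, and the knob ended about 1.4 mm from where I had calculated the closed position.
- **Tap cycle:** worked out from the crank's position and the force, the tap went forward to about 2.84 rad and back to about 1.9. It then went forward to about 4.1 and back to about 3.4.
- **Bottom:** I took the last stretch in 8° steps and felt the stop at about 6.6 rad, where the force rose from 8 N to 14 N and the tap stayed still. That is a spring wind-up of about 0.17 rad, the highest I read and below the 0.25 marks; I read it only at the end of each move.
- **Release:** I unwound the spring to about 0.03 rad before letting go.

In the last pictures the crank knob is within 2 px of its calculated relaxed position. The clamp is closed, and the spare coupling and core stub are where they started. None of the final checks failed or disagreed. The lever and crank did start about 17° and 39° off the directions I had taken from the description.

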